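Hang a painted driving wheel on the cranked drying wire

ROBOT

A 6-joint arm with a two-finger parallel gripper is mounted at the origin on the work surface. World frame = base frame: x ahead of the robot, y to its left, z up, the work surface at z = 0. Lengths are in m, angles in rad, forces in N, time in s.
With the tool pointing down it reaches from about 0.225 to 0.875 m from the base axis. Payload 3.4 kg.
Tool frame: the origin (TCP) lies at the very end of the fingers, on their centre line; the grasp point (between the pads) lies 19 mm behind it; z points along the fingers, y is the line along which they close (so a half turn about z gives the same grasp; the last joint's range is limited). The gripper opens to 85 mm and grips with 20 to 120 N. Pads are 22 mm wide; open, the fingers measure 114 mm over their backs; the gripper's body (76 mm by 85 mm) begins 54 mm behind the grasp point. The pads swing forward as they close: fully open they stand 13 mm farther back than shut.
Start: joints at [-0.121, 0.276, 1.505, -0, 1.361, -0.121], TCP at [0.575, -0, 0.231] pointing down, gripper open.
Joint ranges: [-2.89, 2.89], [-0.75, 2.08], [0.22, 2.7], [-1.18, 4.32], [0.11, 2.71], [-2.7, 2.7]. Speed limits (rad/s): [2.57, 2.57, 3.14, 3.14, 3.14, 3.14].

INTERFACE

Orientations are given as a unit quaternion [w, x, y, z].
In Python, from rig import get_state, optics, sign_off gives the robot as it stands.
- The arm moves only by the tool send_rows, never from a script. Its argument "increments" is a list of rows, each an object with "gripper": the gripper's target within -1 to 1 (shut at 1, half-way at 0, fully open at -1); "linear": the shift along the world's x, y, z in m, a list of three; "delta_rot": the turn, a rotation vector about the world's x, y, z in rad, a list of three. In form: [{"gripper": gripper, "linear": [dx, dy, dz], "delta_rot": [rx, ry, rz]}, ...]. A call has 1 to 8 rows; each row is the pose to reach, as a shift and turn from the pose commanded when the call began; what a row does not reach only later rows make up. A row lasts 1/10 s, in which the tool goes at most 50 mm and 8.59 degrees, less where a joint would pass 70% of its speed; a pose out of reach is approached as far as the arm can. A call with a gripper value outside its range is refused whole. The fingers move at their own pace and stop on an object; "newtons" is the grip in N (left out, the last holds). Time passes only in rows, so rows that repeat a pose let the fingers close. It gives the time, the measured TCP pose, the force, the opening and the grip force at its end, in the units of the state.
- get_state(): the state, without advancing time (a new reading comes with each control period).
- optics.get_image(name): name is "scene" or "side" or "wrist"; returns a dict with "pixels" (400x640x3 uint8, blue, green, red), "K" (3x3 intrinsics, pixels), "rvec" (rotation vector, rad) and "tvec" (3), from world to camera coordinates, as OpenCV has them; the wrist camera has in their place "T_tool_cam" (4x4, takes a point from camera to tool coordinates, whose origin is the TCP and whose axes are the flange's). Camera axes: x right, y down, z forward; pixel columns grow to the right and rows downward; lengths in m; the calibration is good to about 2 mm. The wrist camera is an equidistant fisheye: a pixel r from the principal point sees the ray r / f radians off the axis. A picture is of the moment at which its call begins: read the wrist's pose just before it. There is no depth.
- sign_off(): hands the job in; it is judged then, once.
The state is a dict: "clock": time; "qpos": joint angles; "qd": joint speeds; "effort": joint torques, N m; "position": TCP position; "ee_rot": TCP orientation; "contact_force": force on the tool from outside, world axes, zero at the start; "moment": the same for the moment, N m; "width": finger opening in m; "gripper_force": force on a finger pad.
Only numpy, scipy, OpenCV 4.12 (cv2) and the standard library are available. Lean on these libraries where they do the work, as an engineer would, in place of code of your own. Each camera call takes 0.05 s, during which the arm holds its last target. There are 200 camera calls.

TASK

The biggest wheel in the wooden rack has just been painted and must hang to dry: lift it out, thread its bore over the free end of the drying stand's bent wire, slide it along round both bends until its hub is up against the stop collar, and let go so that it hangs there. The wire is thin and bends easily, so feel your way round and never press on it, or on the stop, with more than about 5 newtons. Leave everything else on the bench where it is.

Things in the scene. Friction and masses are not known exactly. Their poses are not given: they have to be found in the camera images.
- driving_wheel: The wheel to hang up: largest of the three red-spoked wheels in the rack, in any slot; steel, no flange, about 80 g. 48 mm across the tyre, tyre 10 mm thick; hub 17 mm across, 12 mm long, plain through bore 9 mm. Origin: its centre; x = axle line, level in the rack; either side may lead. Its lowest 11 mm stand between wooden blocks; the tyre's two edges, left and right of the axle line, are free for the fingers.
- wheel_rack: Fixed wooden rack, 124 x 56 mm, 30 mm high, with three slots 36 mm apart along its x axis (at -36, 0 and +36 mm), 34 mm wide over the blocks, on a foot 10 mm high. Wheels stand in the slots with their axles along the rack's x; the driving wheel's centre is then 43 mm above the bench. Origin: centre of its underside.
- drying_stand: Fixed stand: foot plate, 12 mm post, drip tray 14 mm high and, in a 16 mm clamp block on the post, a level wire of 5 mm round steel 130 mm above the bench, held only there. The wire has two hand-made bends of 25 mm centre-line radius; where they begin and how far they turn differs each time and is not measured. Origin: foot of the post; x = along the wire's last straight leg towards the post.
- wire_tip (a point): The wire's rounded free end, on its centre line. x = along the first leg, inwards (the way a wheel goes on); z up. Going inwards, seen from above: straight for 60 to 115 mm, a bend to the right of 44 to 80 degrees, straight for 45 to 85 mm, a bend to the left of 44 to 80 degrees, straight for 45 to 105 mm to the stop.
- wire_stop (a point): The stop on the wire: centre of the near face of a brass collar 14 mm across, 8 mm long, fixed on the wire 22 mm before the post's axis. x = along the last straight leg, towards the post (the way the wheel arrives); z up. A wheel fully home has its centre 6 mm before this point; hanging free it rests about 2 mm below the wire's centre line.
- carrying_wheel_a: One of two small spoked carrying wheels, 36 mm across and 10 mm thick, standing in the rack beside the driving wheel. Origin: its centre; x = its axle line.
- carrying_wheel_b: The other small carrying wheel, the same, also in the rack.
- paint_jar: Loose paint jar with a red lid, 42 mm across, 52 mm high, on the bench. Origin: centre of its underside.
- primer_jar: Loose primer jar with a grey lid, 42 mm across, 52 mm high, on the bench. Origin: centre of its underside.
- brush: Brush, 160 mm long, lying on the bench.
- spanner: Small spanner, 110 mm long, lying on the bench.
- wheelset: Axle, 62 mm long, with two small wheels 34 mm across at its ends, lying on the bench. Origin: middle of the axle.
- chassis: Locomotive motor chassis, 115 x 30 mm, 37 mm high, on the bench. Origin: centre of its underside.
There are look-alikes about, which are no part of the job. What is shaped like the driving_wheel but green or purple is not meant.

How it is judged:
On the way:
1. the wheel is threaded on the wire's free end, at least 10 mm in (x of driving_wheel in the frame of wire_tip between 0.01 and 0.09 m and y of driving_wheel in the frame of wire_tip between -0.005 and 0.005 m and z of driving_wheel in the frame of wire_tip between -0.006 and 0.005 m and angle between the x axis of driving_wheel and the x axis of wire_tip, either way round below 0.5 rad), for 0.1 s.
At the end, for the whole second after the job is handed in: The driving wheel hangs on the wire's last leg with its hub home against the stop collar (within 4 mm of touching it, bore round the wire), at rest (x of driving_wheel in the frame of wire_stop between -0.0105 and -0.003 m and y of driving_wheel in the frame of wire_stop between -0.005 and 0.005 m and z of driving_wheel in the frame of wire_stop between -0.006 and 0.004 m and angle between the x axis of driving_wheel and the x axis of wire_stop, either way round below 0.45 rad and linear speed of driving_wheel below 0.02 m/s).
It fails at once if the wire, its stop or the stand is pressed with more than 10 N (about 5 N is asked for) (contact force between drying_stand and anything else above 10 N).
It fails at once if another thing on the bench or in the rack is shifted by more than 15 mm (distance of any of carrying_wheel_a, carrying_wheel_b, paint_jar, primer_jar, brush, spanner, wheelset, chassis from where it was at the start of the episode above 0.015 m).
It also fails if it takes over 72 s, if anything falls off the work surface, if the arm or the gripper's body presses on something with over 40 N, if the wrist force passes 120 N, or if a joint passes its speed limit or range.

## Working session

There is one attempt and no reset: what is moved stays moved. The work goes in short steps, Python scripts to look and compute and a tool call to move; the robot and the scene stay as the last step left them, time stands still between calls to the robot, and variables do not carry over. Pictures are saved under pics/ and viewed, at most 10 in all, crops included, and the job is handed in when it is done.

Besides the shell and the picture viewer there is one more tool, called by a JSON object that holds its "method" and its "body", one argument or row to a line. send_rows: Moves the arm, as the interface text tells. Its arguments: {"type":"object","properties":{"increments":{"type":"array"},"newtons":{"type":"number"}},"required":["increments"]}

```bash
mkdir -p pics; ls; cat > h.py <<'E'
import numpy as np,cv2
from rig import get_state,optics
from scipy.spatial.transform import Rotation as R
E
python3 - <<'E'
from h import *
import pickle
s=get_state();print(s)
d={}
for n in("scene","side","wrist"):
    im=optics.get_image(n);d[n]=im;cv2.imwrite(f"pics/{n}0.png",im["pixels"]);print(n,{k:np.round(v,4).tolist() for k,v in im.items() if k!="pixels"})
pickle.dump((s,d),open("d0.pkl","wb"))
E
```

```text
pics
{'clock': 0.0, 'qpos': array([-1.21014222e-01,  2.76629600e-01,  1.50613881e+00, -5.19466208e-05,
        1.36070811e+00, -1.21003727e-01]), 'qd': array([-0.00185462, -0.00036464,  0.00215407,  0.00074718, -0.00159915,
       -0.0015679 ]), 'effort': array([ 6.20495921e-04, -4.16768074e+01, -2.45808578e+01, -1.52056768e-04,
        1.11346930e-02,  1.69860516e-05]), 'position': array([5.74466446e-01, 3.26635368e-05, 2.30417723e-01]), 'ee_rot': array([-7.25918648e-04,  7.07106331e-01,  7.07106604e-01, -6.00770630e-04]), 'contact_force': array([-0.70336399, -0.34832368,  0.70973188]), 'moment': array([-0.01886936, -0.02721225,  0.01050701]), 'gripper_force': 0.0, 'width': 0.0853628555931087}
scene {'K': [[435.3749, 0.0, 317.0154], [0.0, 435.3749, 199.4939], [0.0, 0.0, 1.0]], 'rvec': [2.3713, 0.609, -0.1969], 'tvec': [-0.4881, -0.1452, 1.4534]}
side {'K': [[484.5547, 0.0, 313.125], [0.0, 484.5547, 198.1528], [0.0, 0.0, 1.0]], 'rvec': [2.2658, -0.5956, 0.2695], 'tvec': [-0.4847, 0.2465, 1.0268]}
wrist {'K': [[309.7069, 0.0, 320.4998], [0.0, 309.7069, 203.1089], [0.0, 0.0, 1.0]], 'T_tool_cam': [[-0.0002, -0.9636, -0.2675, 0.0672], [1.0, -0.0002, 0.0001, 0.0009], [-0.0001, -0.2675, 0.9636, -0.1421], [0.0, 0.0, 0.0, 1.0]]}
```

View pics/scene0.png

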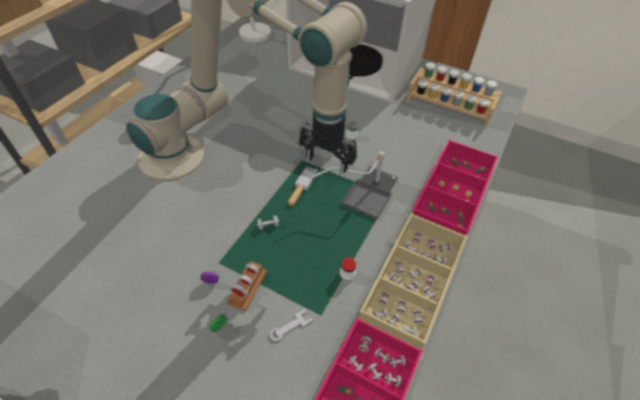

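View pics/side0.png

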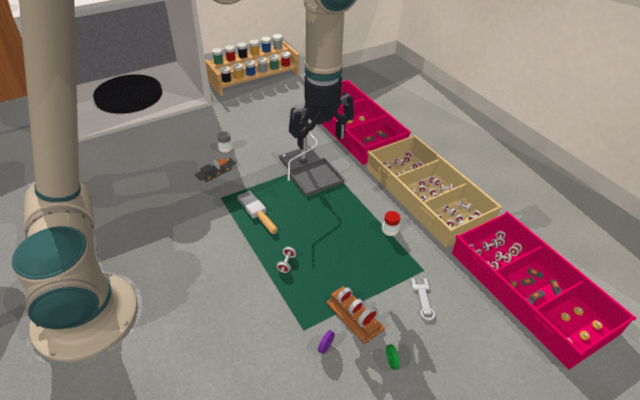

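View pics/wrist0.png

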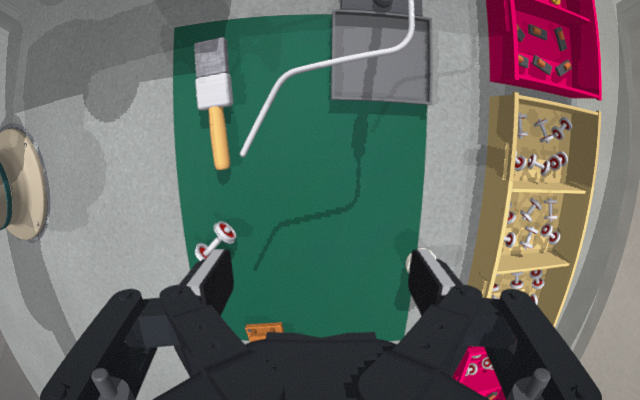

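The wrist view shows the wire from above: tip at about (243,154), bend 1 near (285,75), bend 2 near (410,45). The rack is at about (356,312) in side and (246,285) in scene. The wrist image's right is world +x and up is world +y.

```bash
cat >> h.py <<'E'
def ray(im,uv,s=None):
    K=im["K"];uv=np.atleast_2d(np.array(uv,float))
    if "rvec" in im:
        Rc=R.from_rotvec(np.ravel(im["rvec"])).as_matrix();t=np.ravel(im["tvec"])
        d=np.c_[(uv-K[:2,2])/[K[0,0],K[1,1]],np.ones(len(uv))]
        return -Rc.T@t, d@Rc
    p=(uv-K[:2,2])/K[0,0];r=np.linalg.norm(p,axis=1)+1e-9
    d=np.c_[p*(np.sin(r)/r)[:,None],np.cos(r)]
    q=s["ee_rot"];Rt=R.from_quat([q[1],q[2],q[3],q[0]]).as_matrix()
    T=im["T_tool_cam"]
    return s["position"]+Rt@T[:3,3], d@T[:3,:3].T@Rt.T
def atz(im,uv,z,s=None):
    o,d=ray(im,uv,s); return o+d*((z-o[2])/d[:,2])[:,None]
def proj(im,P,s=None):
    P=np.atleast_2d(P);K=im["K"]
    if "rvec" in im: return cv2.projectPoints(P,im["rvec"],im["tvec"],K,None)[0][:,0]
    q=s["ee_rot"];Rt=R.from_quat([q[1],q[2],q[3],q[0]]).as_matrix();T=im["T_tool_cam"]
    c=((P-s["position"])@Rt-T[:3,3])@T[:3,:3]
    r=np.linalg.norm(c[:,:2],axis=1);th=np.arctan2(r,c[:,2])
    return c[:,:2]/r[:,None]*(th*K[0,0])[:,None]+K[:2,2]
E
python3 - <<'E'
from h import *
import pickle
np.set_printoptions(precision=4,suppress=True)
s,d=pickle.load(open("d0.pkl","rb"))
print("wire",atz(d["wrist"],[(243,154),(260,120),(278,83),(295,71),(340,62),(390,50),(405,45),(412,35),(413,10),(412,0)],.13,s))
print("rack side",atz(d["side"],[(345,295),(357,307),(370,316)],.05))
print("rack scene",atz(d["scene"],[(253,270),(244,285),(238,297)],.05))
a=cv2.resize(d["side"]["pixels"][270:370,290:450],None,fx=5,fy=5,interpolation=cv2.INTER_CUBIC)[:,:800]
b=cv2.resize(d["side"]["pixels"][90:210,260:380],None,fx=4,fy=4)
cv2.imwrite("pics/a.png",a)
E
```

```text
wire [[0.5131 0.0408 0.13  ]
 [0.5278 0.0675 0.13  ]
 [0.5424 0.0964 0.13  ]
 [0.5556 0.1056 0.13  ]
 [0.5903 0.1128 0.13  ]
 [0.6297 0.1244 0.13  ]
 [0.6421 0.1297 0.13  ]
 [0.6481 0.1389 0.13  ]
 [0.6498 0.1614 0.13  ]
 [0.6493 0.1706 0.13  ]]
rack side [[ 0.4872 -0.2572  0.05  ]
 [ 0.4927 -0.294   0.05  ]
 [ 0.5037 -0.3246  0.05  ]]
rack scene [[ 0.5049 -0.2557  0.05  ]
 [ 0.5094 -0.3027  0.05  ]
 [ 0.5155 -0.3373  0.05  ]]
```

View pics/a.png

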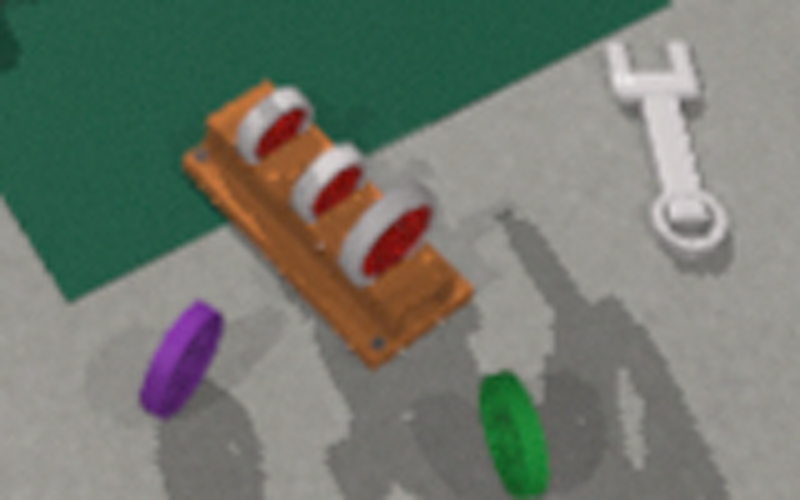

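The side crop shows the big red wheel in the rack's near slot, at about (388,237) in the crop. That puts it at roughly (0.51,-0.33). I'll move above it.

{"method": "send_rows", "body": {
  "increments": [
    {"gripper": -1, "linear": [-0.01, -0.05, 0], "delta_rot": [0, 0, 0]},
    {"gripper": -1, "linear": [-0.02, -0.1, 0], "delta_rot": [0, 0, 0.05]},
    {"gripper": -1, "linear": [-0.03, -0.15, 0], "delta_rot": [0, 0, 0.1]},
    {"gripper": -1, "linear": [-0.04, -0.2, 0], "delta_rot": [0, 0, 0.2]},
    {"gripper": -1, "linear": [-0.05, -0.25, 0], "delta_rot": [0, 0, 0.2]},
    {"gripper": -1, "linear": [-0.06, -0.3, 0], "delta_rot": [0, 0, 0.2]},
    {"gripper": -1, "linear": [-0.065, -0.33, 0], "delta_rot": [0, 0, 0.2]},
    {"gripper": -1, "linear": [-0.065, -0.33, 0], "delta_rot": [0, 0, 0.2]}
  ],
  "newtons": 60
}}

```text
clock: 0.95
position: [0.5088, -0.3351, 0.2305]
ee_rot: [0.0, 0.635, 0.772, -0.001]
contact_force: [0.2, 0.7, -1.1]
width: 0.0855
gripper_force: 0.0
```

```bash
cat > snap.py <<'E'
from h import *
import pickle,sys
s=get_state();im=optics.get_image("wrist");pickle.dump((s,im),open(sys.argv[1]+".pkl","wb"))
cv2.imwrite(f"pics/{sys.argv[1]}.png",im["pixels"]);print(s["clock"],s["position"],s["ee_rot"],s["contact_force"],s["width"])
E
python3 snap.py w1
```

```text
0.95 [ 0.508791   -0.335086    0.23046505] [ 3.44595370e-04  6.35038295e-01  7.72479704e-01 -1.16289465e-03] [ 0.22398945  0.73567702 -1.09714205] 0.08554981967666118
```

View pics/w1.png

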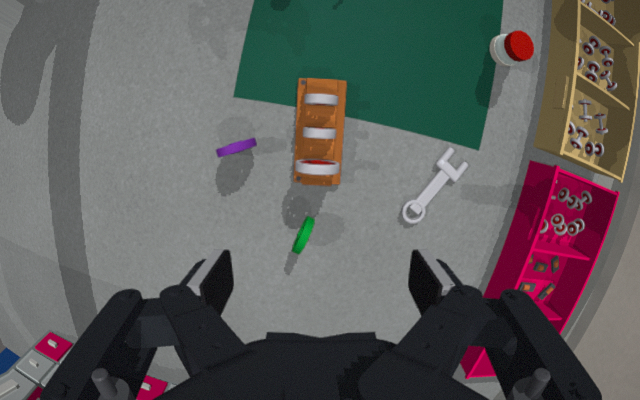

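```bash
python3 - <<'E'
from h import *
import pickle
np.set_printoptions(precision=4,suppress=True)
s,im=pickle.load(open("w1.pkl","rb"));p=im["pixels"].astype(int)
sub=p[75:190,280:360];g=sub.min(2)
m=(g>125)&((sub.max(2)-g)<40);m[:, :14]=0;m[:,66:]=0
n,l,st,c=cv2.connectedComponentsWithStats(m.astype(np.uint8))
for i in range(1,n):
    if st[i,4]>40:
        print(st[i]+[280,75,0,0,0],c[i]+[280,75],atz(im,c[i]+[280,75],.05,s))
for nm,uv in dict(tyreL=(296,167),tyreR=(339.5,167)).items(): print(nm,atz(im,uv,.05,s))
hsv=cv2.cvtColor(im["pixels"],cv2.COLOR_BGR2HSV)
w=cv2.inRange(hsv,(5,120,60),(18,255,255));w[:, :280]=0;w[:,360:]=0;w[:70]=0;w[195:]=0
pts=cv2.findNonZero(w)[:,0].astype(float)
# left/right foot edges per row
L=[];Rr=[]
for v in range(85,180,3):
    u=pts[pts[:,1]==v][:,0]; L.append((u.min(),v));Rr.append((u.max(),v))
for e in(L,Rr):
    q=atz(im,e,.01,s);f=cv2.fitLine(q[:,:2].astype(np.float32),cv2.DIST_HUBER,0,.01,.01).ravel();print(f,np.degrees(np.arctan2(f[1],f[0])))
q=s["ee_rot"];print("tool x",R.from_quat([q[1],q[2],q[3],q[0]]).as_matrix()[:,:2].T)
E
```

```text
[306  94  31  10 275] [321.24  98.44] [[ 0.493  -0.2481  0.05  ]]
[304 128  31  11 287] [319.3449 132.8606] [[ 0.4981 -0.2837  0.05  ]]
[297 160  42  15 407] [317.3563 168.5455] [[ 0.5032 -0.321   0.05  ]]
[337 181   9   9  54] [341.7593 186.0741] [[ 0.5324 -0.3345  0.05  ]]
tyreL [[ 0.4808 -0.3237  0.05  ]]
tyreR [[ 0.5258 -0.3148  0.05  ]]
[ 0.1424 -0.9898  0.471  -0.2889] -81.81258
[ 0.1306 -0.9914  0.5229 -0.2701] -82.495766
tool x [[-0.1935  0.9811 -0.002 ]
 [ 0.9811  0.1935 -0.0014]]
```

The wrist view shows the big wheel at about (317,168), which gives world (0.503,-0.320). The rack axis is at 98° and the tool at 101.2°.

{"method": "send_rows", "body": {
  "increments": [
    {"gripper": -1, "linear": [-0.006, 0.01, -0.03], "delta_rot": [0, 0, -0.055]},
    {"gripper": -1, "linear": [-0.006, 0.01, -0.08], "delta_rot": [0, 0, -0.055]},
    {"gripper": -1, "linear": [-0.006, 0.01, -0.12], "delta_rot": [0, 0, -0.055]},
    {"gripper": -1, "linear": [-0.006, 0.01, -0.12], "delta_rot": [0, 0, -0.055]},
    {"gripper": -1, "linear": [-0.006, 0.01, -0.12], "delta_rot": [0, 0, -0.055]}
  ]
}}

```text
clock: 1.5
position: [0.5044, -0.3189, 0.1116]
ee_rot: [-0.0, 0.654, 0.757, 0.0]
contact_force: [-0.1, -0.9, 0.9]
width: 0.0853
gripper_force: 0.0
```

```bash
python3 snap.py w2; python3 - <<'E'
from h import *
import pickle
np.set_printoptions(precision=4,suppress=True)
s,im=pickle.load(open("w2.pkl","rb"));p=im["pixels"]
# hypothesised wheel outline pixels
c=np.array([.503,-.32,.043]);a=np.radians(98);ax=np.array([np.cos(a),np.sin(a),0]);n=np.array([np.sin(a),-np.cos(a),0])
o=p.copy()
for off in(-.005,.005):
    t=np.linspace(0,np.pi,60);P=c+off*ax+.024*(np.cos(t)[:,None]*n+np.sin(t)[:,None]*[0,0,1])
    for u in proj(im,P,s): cv2.circle(o,tuple(int(x) for x in np.round(u)),0,(255,255,0),-1)
u=proj(im,c+[0,0,.024],s)[0].astype(int);print(u)
y0,x0=max(0,u[1]-80),u[0]-130
cv2.imwrite("pics/w2o.png",cv2.resize(o[y0:y0+180,x0:x0+260],None,fx=3,fy=3,interpolation=cv2.INTER_NEAREST))
E
```

```text
1.5 [ 0.50443118 -0.31892372  0.11159709] [-4.90717882e-04  6.53577527e-01  7.56859386e-01  2.10427093e-04] [-0.13639004 -0.91844762  0.92121789] 0.08526985620274585
[316 227]
```

View pics/w2o.png

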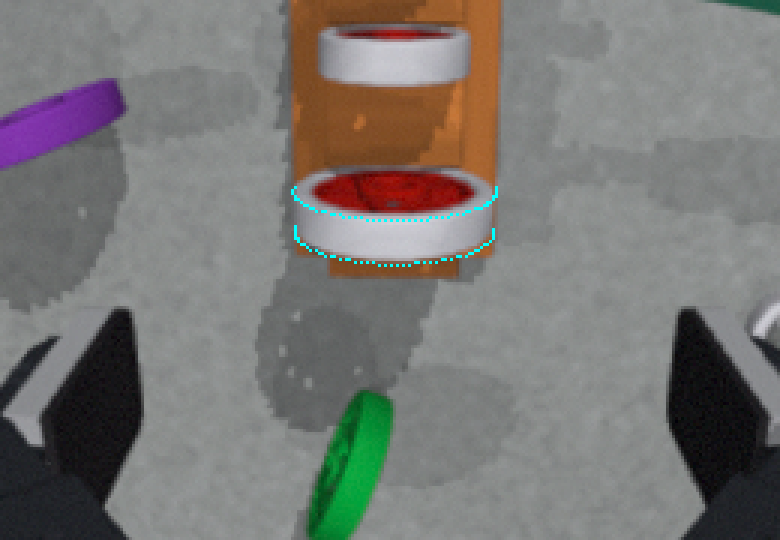

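The overlay matches laterally, and the wheel sits about 1.5 mm further +y than predicted. I'll descend and grip.

{"method": "send_rows", "body": {
  "increments": [
    {"gripper": -1, "linear": [0, 0.001, -0.04], "delta_rot": [0, 0, 0]},
    {"gripper": -1, "linear": [0, 0.001, -0.07], "delta_rot": [0, 0, 0]},
    {"gripper": -1, "linear": [0, 0.001, -0.09], "delta_rot": [0, 0, 0]},
    {"gripper": -1, "linear": [0, 0.001, -0.09], "delta_rot": [0, 0, 0]},
    {"gripper": -0.2, "linear": [0, 0.001, -0.09], "delta_rot": [0, 0, 0]},
    {"gripper": 0.5, "linear": [0, 0.001, -0.09], "delta_rot": [0, 0, 0]},
    {"gripper": 1, "linear": [0, 0.001, -0.09], "delta_rot": [0, 0, 0]},
    {"gripper": 1, "linear": [0, 0.001, -0.09], "delta_rot": [0, 0, 0]}
  ],
  "newtons": 60
}}

```text
clock: 2.35
position: [0.5026, -0.3201, 0.0241]
ee_rot: [0.0, 0.653, 0.757, -0.002]
contact_force: [-7.0, -1.4, 9.8]
width: 0.0465
gripper_force: 59.8
```

{"method": "send_rows", "body": {
  "increments": [
    {"gripper": 1, "linear": [0, 0, 0], "delta_rot": [0, 0, 0]},
    {"gripper": 1, "linear": [0, 0, 0], "delta_rot": [0, 0, 0]},
    {"gripper": 1, "linear": [0, 0, 0], "delta_rot": [0, 0, 0]}
  ]
}}

```text
clock: 2.65
position: [0.5026, -0.3201, 0.0241]
ee_rot: [0.0, 0.654, 0.757, -0.001]
contact_force: [-6.5, -0.9, 9.5]
width: 0.0463
gripper_force: 59.8
```

{"method": "send_rows", "body": {
  "increments": [
    {"gripper": 1, "linear": [0, 0, 0.003], "delta_rot": [0, 0, 0]},
    {"gripper": 1, "linear": [0, 0, 0.006], "delta_rot": [0, 0, 0]},
    {"gripper": 1, "linear": [0, 0, 0.012], "delta_rot": [0, 0, 0]},
    {"gripper": 1, "linear": [0, 0, 0.03], "delta_rot": [0, 0, 0]},
    {"gripper": 1, "linear": [0, 0, 0.06], "delta_rot": [0, 0, 0]},
    {"gripper": 1, "linear": [0, 0, 0.09], "delta_rot": [0, 0, 0]},
    {"gripper": 1, "linear": [0, 0, 0.09], "delta_rot": [0, 0, 0]}
  ]
}}

```text
clock: 3.35
position: [0.507, -0.321, 0.1162]
ee_rot: [0.005, 0.654, 0.757, 0.0]
contact_force: [0.8, -0.4, 0.7]
width: 0.0464
gripper_force: 61.7
```

```bash
python3 snap.py w3; python3 - <<'E'
import cv2
p=cv2.imread("pics/w3.png");cv2.imwrite("pics/w3c.png",cv2.resize(p[170:370,190:450],None,fx=3,fy=3))
E
```

```text
3.35 [ 0.5070207  -0.32099619  0.11621047] [5.00890813e-03 6.53945847e-01 7.56524701e-01 3.42086466e-04] [ 0.82251163 -0.38064268  0.73990779] 0.04641394312443808
```

View pics/w3c.png

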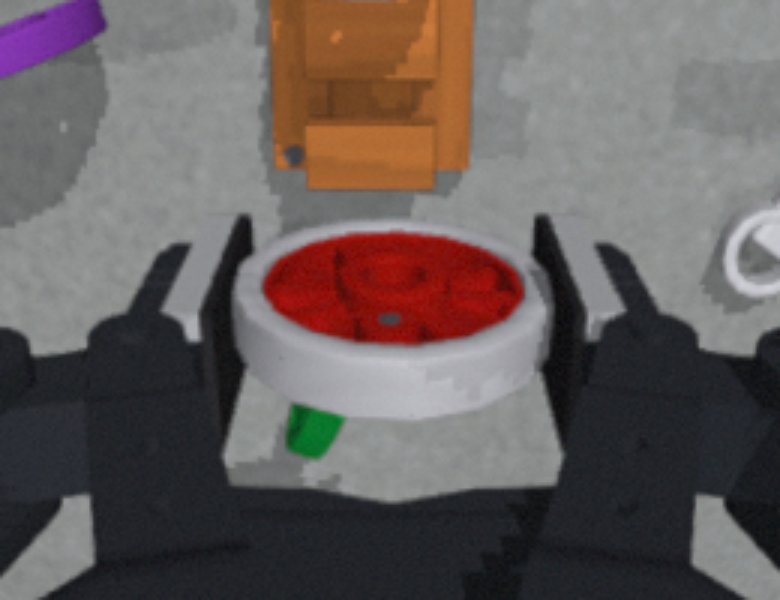

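The wheel is held squarely between the pads, with the bore seen at full-image (320,277). Next I'll go high above the approach point, aligned with leg 1.

{"method": "send_rows", "body": {
  "increments": [
    {"gripper": 1, "linear": [0, 0.02, 0.04], "delta_rot": [0, 0, 0]},
    {"gripper": 1, "linear": [-0.003, 0.07, 0.08], "delta_rot": [0, 0, -0.12]},
    {"gripper": 1, "linear": [-0.006, 0.12, 0.08], "delta_rot": [0, 0, -0.25]},
    {"gripper": 1, "linear": [-0.01, 0.17, 0.08], "delta_rot": [0, 0, -0.38]},
    {"gripper": 1, "linear": [-0.014, 0.22, 0.08], "delta_rot": [0, 0, -0.5]},
    {"gripper": 1, "linear": [-0.018, 0.265, 0.08], "delta_rot": [0, 0, -0.63]},
    {"gripper": 1, "linear": [-0.019, 0.295, 0.08], "delta_rot": [0, 0, -0.63]},
    {"gripper": 1, "linear": [-0.019, 0.307, 0.08], "delta_rot": [0, 0, -0.63]}
  ]
}}

```text
clock: 4.2
position: [0.4832, -0.0083, 0.1903]
ee_rot: [-0.002, 0.855, 0.518, -0.001]
contact_force: [-0.1, -0.9, -0.6]
width: 0.0458
gripper_force: 61.9
```

{"method": "send_rows", "body": {
  "increments": [
    {"gripper": 1, "linear": [0, 0, 0], "delta_rot": [0, 0, 0]},
    {"gripper": 1, "linear": [0, 0, 0], "delta_rot": [0, 0, 0]},
    {"gripper": 1, "linear": [0, 0, 0], "delta_rot": [0, 0, 0]}
  ]
}}

```text
clock: 4.5
position: [0.4852, -0.0134, 0.191]
ee_rot: [0.0, 0.857, 0.516, -0.0]
contact_force: [-0.2, 0.7, -1.0]
width: 0.0461
gripper_force: 61.9
```

```bash
python3 snap.py w4
```

```text
4.5 [ 0.48524882 -0.01337287  0.19095964] [ 1.91849371e-04  8.56558963e-01  5.16048984e-01 -3.91292124e-04] [-0.18422311  0.65076018 -0.99362011] 0.046063747195125584
```

View pics/w4.png

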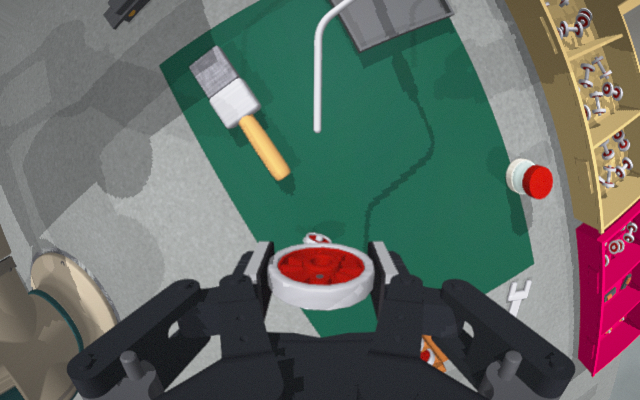

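The wire runs straight up the image from its tip at about (318,131), nearly in the wheel's plane at column 320. Next I'll extract the centre line and check its height.

```bash
cat >> h.py <<'E'
def wirepix(im,roi,thr=150):
    x0,y0,x1,y1=roi;p=im["pixels"][y0:y1,x0:x1].astype(int)
    m=((p.min(2)>thr)).astype(np.uint8)
    n,l,st,c=cv2.connectedComponentsWithStats(m)
    i=1+np.argmax(st[1:,4]);m=(l==i)
    return m
E
python3 - <<'E'
from h import *
import pickle
np.set_printoptions(precision=4,suppress=True)
s0,d=pickle.load(open("d0.pkl","rb"));s,im=pickle.load(open("w4.pkl","rb"))
def rows(im,roi,s,thr=140):
    m=wirepix(im,roi,thr);o=[]
    for v in range(0,m.shape[0],4):
        u=np.where(m[v])[0]
        if len(u): o.append((u.mean()+roi[0],v+roi[1]))
    ys,xs=np.where(m);k=ys.argmax();print("lowest",xs[ys==ys.max()].mean()+roi[0],ys.max()+roi[1],"n",m.sum())
    return np.array(o)
a=rows(im,(290,0,360,160),s);P=atz(im,a,.13,s)
print(np.c_[a,P][::2])
b=rows(d["wrist"],(235,0,430,165),s0);Q=atz(d["wrist"],b,.13,s0)
print(np.c_[b,Q][::2])
def tri(L):
    A=0;bb=0
    for o,dd in L:
        dd=dd/np.linalg.norm(dd);M=np.eye(3)-np.outer(dd,dd);A=A+M;bb=bb+M@o
    return np.linalg.solve(A,bb)
o1,d1=ray(d["wrist"],(243,154),s0);o2,d2=ray(im,(317.5,130.5),s);print("tip tri",tri([(o1,d1[0]),(o2,d2[0])]))
for n in("side","scene"):
    print(n,proj(d[n],np.array([[.513,.041,.13],[.5424,.0964,.13],[.643,.13,.13],[.65,.17,.13]])))
E
```

```text
lowest 317.0 132 n 1000
[[347.5      0.       0.5722   0.1107   0.13  ]
 [337.5      8.       0.5633   0.1082   0.13  ]
 [328.      16.       0.555    0.1058   0.13  ]
 [321.5     24.       0.5485   0.1026   0.13  ]
 [318.      32.       0.5438   0.0986   0.13  ]
 [317.5     40.       0.5409   0.0938   0.13  ]
 [317.5     48.       0.5383   0.0889   0.13  ]
 [317.5     56.       0.5357   0.084    0.13  ]
 [317.      64.       0.5329   0.0794   0.13  ]
 [317.      72.       0.5304   0.0746   0.13  ]
 [317.      80.       0.5279   0.0699   0.13  ]
 [317.      88.       0.5254   0.0652   0.13  ]
 [317.      96.       0.5229   0.0605   0.13  ]
 [317.     104.       0.5205   0.0559   0.13  ]
 [317.     112.       0.518    0.0512   0.13  ]
 [317.     120.       0.5156   0.0466   0.13  ]
 [317.     128.       0.5131   0.0419   0.13  ]]
lowest 242.5 155 n 1417
[[411.       0.       0.6485   0.1705   0.13  ]
 [411.       8.       0.6481   0.163    0.13  ]
 [411.5     16.       0.6483   0.1558   0.13  ]
 [411.5     24.       0.648    0.1486   0.13  ]
 [410.5     32.       0.6469   0.1414   0.1
[... 237 characters left out ...]
0.13  ]
 [280.      80.       0.5439   0.0987   0.13  ]
 [274.5     88.       0.5396   0.0925   0.13  ]
 [270.5     96.       0.5364   0.0862   0.13  ]
 [266.5    104.       0.5332   0.08     0.13  ]
 [262.5    112.       0.5299   0.0738   0.13  ]
 [258.5    120.       0.5266   0.0676   0.13  ]
 [254.5    128.       0.5233   0.0613   0.13  ]
 [250.5    136.       0.5198   0.055    0.13  ]
 [246.5    144.       0.5163   0.0487   0.13  ]
 [242.5    152.       0.5128   0.0424   0.13  ]]
tip tri [0.5125 0.0404 0.1275]
side [[288.6661 179.6616]
 [288.8302 162.9405]
 [317.28   143.8101]
 [312.0023 135.0386]]
scene [[311.7489 176.5355]
 [330.024  167.9606]
 [366.808  173.0626]
 [374.6717 165.221 ]]
```

```bash
python3 - <<'E'
from h import *
import pickle
np.set_printoptions(precision=4,suppress=True)
for f in("w3","w4"):
    s,im=pickle.load(open(f+".pkl","rb"));p=im["pixels"].astype(int)
    q=s["ee_rot"];Rt=R.from_quat([q[1],q[2],q[3],q[0]]).as_matrix()
    sub=p[225:305,265:375];m=((sub[...,2]>90)&(sub[...,1]<60)).astype(np.uint8)
    n,l,st,c=cv2.connectedComponentsWithStats(m);i=1+np.argmax(st[1:,4]);print(f,"red",st[i]+[265,225,0,0,0])
    h=sub[45:60,45:65];hm=(np.abs(h[...,2]-h[...,1])<25);yx=np.argwhere(hm);hp=yx.mean(0)[::-1]+[310,270];print("hole",hp,hm.sum())
    x,y,w,hh=st[i,:4]+[265,225,0,0]
    for uv,z in((hp,-.019),((x+w/2-.5,y+hh/2),-.019),((x+w/2-.5,y),-.019+.019),((x+w/2-.5,y+hh),-.019-.019)):
        o,d=ray(im,uv,s);o=(o-s["position"])@Rt;d=d[0]@Rt;print(uv,(o+d*(z-o[2])/d[2]))
    o,d=ray(im,[(x,y+hh/2),(x+w-1,y+hh/2)],s);o=(o-s["position"])@Rt;d=d@Rt;print("x",[(o+e*(-.019-o[2])/e[2]) for e in d])
# model
def unit(a):a=np.radians(a);return np.array([np.cos(a),np.sin(a)])
H=[61.8,14.1,89.3];pt=[np.array(v) for v in((.5254,.0652),(.5888,.1145),(.6483,.16))]
tip=np.array([.512,.040])
X=[]
for i in(0,1):
    A=np.c_[unit(H[i]),-unit(H[i+1])];t=np.linalg.solve(A,pt[i+1]-pt[i]);X.append(pt[i]+t[0]*unit(H[i]))
T=[.025*np.tan(np.radians(abs(H[i+1]-H[i])/2)) for i in(0,1)]
L1=np.linalg.norm(X[0]-tip)-T[0];L2=np.linalg.norm(X[1]-X[0])-T[0]-T[1]
print("corners",X,"T",T,"L1",L1,"L2",L2)
E
```

```text
w3 red [ 278  248   87   37 2415]
hole [319.3846 275.9231] 13
[319.3846 275.9231] [-0.0011  0.0004 -0.019 ]
(np.float64(321.0), np.float64(266.5)) [ 0.0037  0.0011 -0.019 ]
(np.float64(321.0), np.int64(248)) [0.0044 0.0011 0.    ]
(np.float64(321.0), np.int64(285)) [ 0.0054  0.0011 -0.038 ]
x [array([ 0.0035, -0.0181, -0.019 ]), array([ 0.0035,  0.0203, -0.019 ])]
w4 red [ 278  248   86   37 2429]
hole [319.6364 275.9091] 11
[319.6364 275.9091] [-0.0005  0.0006 -0.019 ]
(np.float64(320.5), np.float64(266.5)) [ 0.0043  0.001  -0.019 ]
(np.float64(320.5), np.int64(248)) [0.005 0.001 0.   ]
(np.float64(320.5), np.int64(285)) [ 0.006  0.001 -0.038]
x [array([ 0.0041, -0.018 , -0.019 ]), array([ 0.0041,  0.02  , -0.019 ])]
corners [array([0.5461, 0.1038]), array([0.6479, 0.1294])] T [np.float64(0.01105238438155724), np.float64(0.019252591808389133)] L1 0.061253093496491606 L2 0.07470335752962934
```

{"method": "send_rows", "body": {
  "increments": [
    {"gripper": 1, "linear": [0, 0, -0.03], "delta_rot": [0, 0, 0]},
    {"gripper": 1, "linear": [0, 0, -0.06], "delta_rot": [0, 0, 0]},
    {"gripper": 1, "linear": [0.004, 0.009, -0.08], "delta_rot": [0, 0, 0]},
    {"gripper": 1, "linear": [0.011, 0.024, -0.08], "delta_rot": [0, 0, 0]},
    {"gripper": 1, "linear": [0.0165, 0.035, -0.08], "delta_rot": [0, 0, 0]},
    {"gripper": 1, "linear": [0.0185, 0.0395, -0.08], "delta_rot": [0, 0, 0]},
    {"gripper": 1, "linear": [0.0185, 0.0395, -0.08], "delta_rot": [0, 0, 0]},
    {"gripper": 1, "linear": [0.0185, 0.0395, -0.08], "delta_rot": [0, 0, 0]}
  ]
}}

```text
clock: 5.35
position: [0.5037, 0.0271, 0.1117]
ee_rot: [0.0, 0.856, 0.517, 0.0]
contact_force: [0.7, 0.2, 0.1]
width: 0.0465
gripper_force: 61.9
```

{"method": "send_rows", "body": {
  "increments": [
    {"gripper": 1, "linear": [0, 0, 0], "delta_rot": [0, 0, 0]},
    {"gripper": 1, "linear": [0, 0, 0], "delta_rot": [0, 0, 0]}
  ]
}}

```text
clock: 5.55
position: [0.5034, 0.0272, 0.1116]
ee_rot: [0.0, 0.856, 0.516, 0.0]
contact_force: [0.8, 0.9, -0.9]
width: 0.0459
gripper_force: 61.9
```

```bash
python3 snap.py w5; python3 - <<'E'
from h import *
import pickle
np.set_printoptions(precision=4,suppress=True)
s,im=pickle.load(open("w5.pkl","rb"));p=im["pixels"].astype(int)
q=s["ee_rot"];Rt=R.from_quat([q[1],q[2],q[3],q[0]]).as_matrix();print("heading",np.degrees(np.arctan2(Rt[1,0],Rt[0,0])))
o=[]
for v in range(60,250,6):
    u=np.where(p[v,300:345].min(1)>140)[0]+300
    if len(u) : o.append((u.mean(),v,len(u)))
o=np.array(o);P=(atz(im,o[:,:2],.13,s)-s["position"])@Rt
print(np.c_[o,P])
for a,b in((s,1),):pass
cv2.imwrite("pics/w5c.png",cv2.resize(im["pixels"][100:330,220:420],None,fx=2.6,fy=2.6))
E
```

```text
5.55 [0.50340248 0.02715263 0.11158953] [2.13418848e-04 8.56306075e-01 5.16468634e-01 1.02606807e-04] [ 0.84782523  0.9014604  -0.90167177] 0.045862794787256425
heading 62.191343616887806
[[336.      60.      15.       0.0917   0.0071  -0.0184]
 [332.      66.      13.       0.0892   0.0055  -0.0184]
 [329.      72.      13.       0.0867   0.0043  -0.0184]
 [326.5     78.      12.       0.0843   0.0034  -0.0184]
 [324.5     84.      12.       0.0818   0.0026  -0.0184]
 [323.5     90.      12.       0.0794   0.0022  -0.0184]
 [323.5     96.      12.       0.077    0.0022  -0.0184]
 [323.5    102.      12.       0.0746   0.0022  -0.0184]
 [323.5    108.      12.       0.0722   0.0022  -0.0184]
 [323.     114.      11.       0.0698   0.002   -0.0184]
 [323.     120.      13.       0.0674   0.002   -0.0184]
 [322.5    126.      12.       0.065    0.0018  -0.0184]
 [322.5    132.      12.       0.0626   0.0018  -0.0184]
 [322.5    138.      12.       0.0602   0.0018  -0.0184]
 [322.5    144.      12.       0.0578   0.0018  -0.0184]
 [322.5    150.      12.       0.0554   0.0018  -0.0184]

[... 212 characters left out ...]
.0018  -0.0184]
 [322.5    180.      12.       0.0431   0.0018  -0.0184]
 [322.     186.      11.       0.0406   0.0016  -0.0184]
 [322.     192.      11.       0.0381   0.0016  -0.0184]
 [322.     198.      11.       0.0356   0.0016  -0.0184]
 [322.     204.      11.       0.033    0.0016  -0.0184]
 [322.     210.      11.       0.0304   0.0016  -0.0184]
 [322.     216.      11.       0.0278   0.0016  -0.0184]
 [322.     222.      11.       0.0251   0.0016  -0.0184]
 [322.     228.      11.       0.0224   0.0016  -0.0184]
 [321.5    234.      10.       0.0197   0.0014  -0.0184]
 [321.5    240.      10.       0.0169   0.0014  -0.0184]
 [318.6486 246.      37.       0.014    0.0002  -0.0184]]
```

View pics/w5c.png

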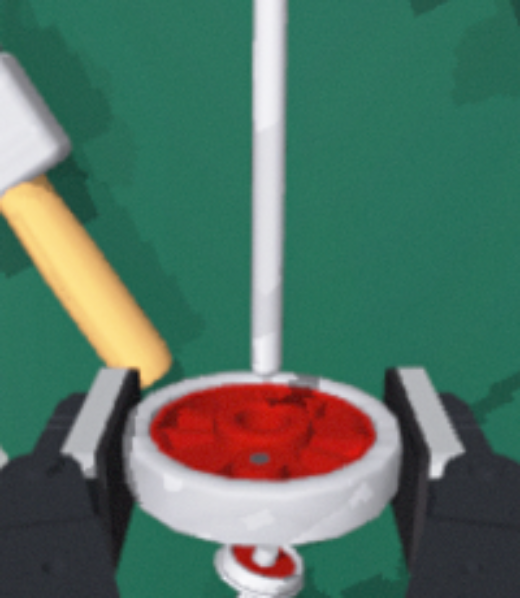

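The tip at (322,243) lies nearly in line with the bore at (320,276). I'll trim 0.7 mm to the right and feel forward.

{"method": "send_rows", "body": {
  "increments": [
    {"gripper": 1, "linear": [0.0006, -0.0003, 0], "delta_rot": [0, 0, -0.01]},
    {"gripper": 1, "linear": [0.003, 0.0041, 0], "delta_rot": [0, 0, -0.01]},
    {"gripper": 1, "linear": [0.0044, 0.0067, 0], "delta_rot": [0, 0, -0.01]},
    {"gripper": 1, "linear": [0.0053, 0.0085, 0], "delta_rot": [0, 0, -0.01]},
    {"gripper": 1, "linear": [0.0058, 0.0094, 0], "delta_rot": [0, 0, -0.01]},
    {"gripper": 1, "linear": [0.0058, 0.0094, 0], "delta_rot": [0, 0, -0.01]}
  ]
}}

```text
clock: 6.2
position: [0.5094, 0.0371, 0.1113]
ee_rot: [0.0, 0.859, 0.513, -0.0]
contact_force: [0.2, 0.1, -0.8]
width: 0.0463
gripper_force: 61.9
```

{"method": "send_rows", "body": {
  "increments": [
    {"gripper": 1, "linear": [0.0005, 0.0009, 0], "delta_rot": [0, 0, 0]},
    {"gripper": 1, "linear": [0.001, 0.0018, 0], "delta_rot": [0, 0, 0]},
    {"gripper": 1, "linear": [0.001, 0.0018, 0], "delta_rot": [0, 0, 0]}
  ]
}}

```text
clock: 6.5
position: [0.5104, 0.0388, 0.1113]
ee_rot: [0.0, 0.859, 0.512, 0.0]
contact_force: [-1.1, 0.2, -1.1]
width: 0.0459
gripper_force: 61.9
```

{"method": "send_rows", "body": {
  "increments": [
    {"gripper": 1, "linear": [0.001, 0.0018, 0], "delta_rot": [0, 0, 0]},
    {"gripper": 1, "linear": [0.0019, 0.0035, 0], "delta_rot": [0, 0, 0]},
    {"gripper": 1, "linear": [0.0028, 0.0053, 0], "delta_rot": [0, 0, 0]},
    {"gripper": 1, "linear": [0.0038, 0.007, 0], "delta_rot": [0, 0, 0]},
    {"gripper": 1, "linear": [0.0038, 0.007, 0], "delta_rot": [0, 0, 0]}
  ]
}}

```text
clock: 7.0
position: [0.5143, 0.0459, 0.1113]
ee_rot: [0.0, 0.859, 0.512, 0.0]
contact_force: [0.0, -0.0, -0.8]
width: 0.0463
gripper_force: 61.9
```

```bash
cat > lat.py <<'E'
import sys
from h import *
import pickle
np.set_printoptions(precision=4,suppress=True)
s=get_state();im=optics.get_image("wrist");pickle.dump((s,im),open(sys.argv[1]+".pkl","wb"));p=im["pixels"].astype(int)
cv2.imwrite(f"pics/{sys.argv[1]}.png",im["pixels"])
q=s["ee_rot"];Rt=R.from_quat([q[1],q[2],q[3],q[0]]).as_matrix()
print("clk",s["clock"],"pos",s["position"],"heading",np.degrees(np.arctan2(Rt[1,0],Rt[0,0])),"F",s["contact_force"])
o=[]
lo,hi=(int(sys.argv[2]),int(sys.argv[3])) if len(sys.argv)>2 else (300,345)
for v in range(0,244,9):
    u=np.where(p[v,lo:hi].min(1)>140)[0]+lo
    if len(u) : o.append((u.mean(),v,len(u)))
o=np.array(o);W=atz(im,o[:,:2],.13,s);P=(W-s["position"])@Rt
print(np.c_[o,P[:,:2],W[:,:2]])
E
python3 lat.py w6
```

```text
clk 7.0 pos [0.5143 0.0459 0.1113] heading 61.6574057733645 F [ 0.0209 -0.0198 -0.7723]
[[304.       0.       9.       0.1178  -0.0056   0.5653   0.1523]
 [337.      36.       1.       0.1018   0.0075   0.5693   0.132 ]
 [342.      45.       3.       0.098    0.0095   0.5692   0.1277]
 [341.      99.       7.       0.0759   0.0091   0.5583   0.1084]
 [336.5    108.      16.       0.0722   0.0073   0.555    0.106 ]
 [329.5    117.      14.       0.0686   0.0045   0.5509   0.1042]
 [325.     126.      13.       0.065    0.0028   0.5476   0.1018]
 [321.5    135.      12.       0.0614   0.0014   0.5447   0.0993]
 [320.5    144.      12.       0.0578   0.001    0.5427   0.0964]
 [320.     153.      11.       0.0542   0.0008   0.5408   0.0933]
 [320.     162.      11.       0.0506   0.0008   0.539    0.0901]
 [320.     171.      11.       0.0469   0.0008   0.5373   0.0868]
 [320.     180.      11.       0.0432   0.0008   0.5355   0.0836]
 [320.     189.      11.       0.0394   0.0008   0.5337   0.0803]
 [320.     198.      11.       0.0356   0.0008   0.5319   0.0769]
 [320.     207.      11.       0.0318   0.0008   0.5301   0.0735]
 [320.     216.      11.       0.0278   0.0008   0.5282   0.0701]
 [319.5    225.      10.       0.0238   0.0006   0.5261   0.0667]
 [319.5    234.      10.       0.0198   0.0006   0.5242   0.0631]
 [318.1818 243.      22.       0.0156  -0.       0.5217   0.0597]]
```

No contact force and the wire is exactly in line, so the wheel is on. I'll slide along leg 1.

{"method": "send_rows", "body": {
  "increments": [
    {"gripper": 1, "linear": [0.0024, 0.0044, 0], "delta_rot": [0, 0, 0]},
    {"gripper": 1, "linear": [0.0047, 0.0088, 0], "delta_rot": [0, 0, 0]},
    {"gripper": 1, "linear": [0.0071, 0.0132, 0], "delta_rot": [0, 0, 0]},
    {"gripper": 1, "linear": [0.0095, 0.0176, 0], "delta_rot": [0, 0, 0]},
    {"gripper": 1, "linear": [0.0119, 0.022, 0], "delta_rot": [0, 0, 0]},
    {"gripper": 1, "linear": [0.0142, 0.0264, 0], "delta_rot": [0, 0, 0]},
    {"gripper": 1, "linear": [0.0166, 0.0308, 0], "delta_rot": [0, 0, 0]},
    {"gripper": 1, "linear": [0.018, 0.0335, 0], "delta_rot": [0, 0, 0]}
  ]
}}

```text
clock: 7.85
position: [0.5324, 0.0797, 0.1113]
ee_rot: [0.0, 0.859, 0.512, 0.0]
contact_force: [0.1, -0.4, -0.5]
width: 0.0464
gripper_force: 61.9
```

```bash
cat > colw.py <<'E'
import sys
from h import *
import pickle
np.set_printoptions(precision=4,suppress=True)
s=get_state();im=optics.get_image("wrist");pickle.dump((s,im),open(sys.argv[1]+".pkl","wb"));p=im["pixels"]
cv2.imwrite(f"pics/{sys.argv[1]}.png",p)
q=s["ee_rot"];Rt=R.from_quat([q[1],q[2],q[3],q[0]]).as_matrix()
print("clk",s["clock"],"pos",s["position"],"heading",np.degrees(np.arctan2(Rt[1,0],Rt[0,0])),"F",s["contact_force"])
# wire mask: bright, connected to the wire just ahead of wheel
m=(p[:246].min(2)>int(sys.argv[2]) if len(sys.argv)>2 else p[:246].min(2)>140).astype(np.uint8)
n,l,st,c=cv2.connectedComponentsWithStats(m,connectivity=4)
i=l[236,312:330].max();m=(l==i);print("n",m.sum(),st[i])
W=atz(im,np.argwhere(m)[:,::-1],.13,s)[:,:2]
np.save(sys.argv[1]+"_W.npy",W)
# ordered trace: bin along by arclength using iterative following
pos=s["position"][:2]+Rt[:2,0]*.018;h=Rt[:2,0].copy()
for k in range(60):
    d=W-pos;sel=d[(np.linalg.norm(d,axis=1)<.006)]
    if len(sel)<15:break
    nl=np.array([-h[1],h[0]]);pos=pos+nl*(np.mean((sel@nl))) 
    sel=W[np.linalg.norm(W-pos,axis=1)<.007]-pos
    v=np.linalg.svd(sel-sel.mean(0),full_matrices=False)[2][0];h=v*np.sign(v@h)
    print(k,pos,"dir %.1f"%np.degrees(np.arctan2(h[1],h[0])),len(sel))
    pos=pos+h*.006
E
python3 colw.py w7
```

```text
clk 7.85 pos [0.5324 0.0797 0.1113] heading 61.655388588069 F [ 0.097  -0.4153 -0.4914]
n 16315 [  296     0   285   246 16315]
0 [0.5416 0.0952] dir 48.9 286
1 [0.5455 0.0997] dir 46.6 327
2 [0.5501 0.1036] dir 31.7 343
3 [0.5556 0.1062] dir 19.5 355
4 [0.5614 0.1078] dir 13.0 366
5 [0.5672 0.1091] dir 13.2 378
6 [0.5731 0.1105] dir 13.8 387
7 [0.5789 0.112 ] dir 14.4 398
8 [0.5847 0.1135] dir 13.3 397
9 [0.5905 0.1149] dir 14.0 387
10 [0.5964 0.1163] dir 13.1 383
11 [0.6022 0.1176] dir 13.5 380
12 [0.608  0.1191] dir 14.1 372
13 [0.6138 0.1206] dir 14.0 357
14 [0.6197 0.122 ] dir 13.6 340
15 [0.6255 0.1234] dir 13.4 325
16 [0.6313 0.1251] dir 20.4 316
17 [0.637  0.1269] dir 14.0 435
18 [0.6428 0.1284] dir 66.5 612
19 [0.6452 0.1339] dir 45.9 612
20 [0.6493 0.1383] dir 64.5 584
21 [0.6518 0.1437] dir 76.7 586
22 [0.6531 0.1496] dir 106.0 584
23 [0.6509 0.1552] dir 162.9 422
24 [0.6449 0.156 ] dir 163.8 455
25 [0.6391 0.1576] dir 87.1 242
26 [0.6412 0.1635] dir 172.3 113
```

```bash
cat > path.py <<'E'
import numpy as np,sys
np.set_printoptions(precision=4,suppress=True)
def unit(a):return np.array([np.cos(a),np.sin(a)])
class Path:
    """points/headings(deg) of 3 legs (camera-world); s measured from p0"""
    def __init__(S,pt,H,off=.0008,r=.025):
        S.H=np.radians(H);S.pt=[np.array(p) for p in pt];S.off=off;S.r=r
        S.X=[];S.T=[]
        for i in(0,1):
            A=np.c_[unit(S.H[i]),-unit(S.H[i+1])];t=np.linalg.solve(A,S.pt[i+1]-S.pt[i]);S.X.append(S.pt[i]+t[0]*unit(S.H[i]))
            S.T.append(r*np.tan(abs(S.H[i+1]-S.H[i])/2))
        # knots: s=0 at bend1 start
        S.a=[abs(S.H[1]-S.H[0])*r,abs(S.H[2]-S.H[1])*r]
        S.L2=np.linalg.norm(S.X[1]-S.X[0])-sum(S.T)
        S.k=[0,S.a[0],S.a[0]+S.L2,S.a[0]+S.L2+S.a[1]]
    def __call__(S,s):
        k=S.k;e=0
        B1=S.X[0]-S.T[0]*unit(S.H[0])
        def arc(B,h,sg,l):
            c=B+sg*S.r*np.array([-np.sin(h),np.cos(h)]);hh=h+sg*l/S.r
            return c-sg*S.r*np.array([-np.sin(hh),np.cos(hh)]),hh
        if s<0:p,h=B1+s*unit(S.H[0]),S.H[0]
        elif s<k[1]:p,h=arc(B1,S.H[0],-1,s);e=-.00035
        elif s<k[2]:h=S.H[1];p=S.X[0]+(S.T[0]+s-k[1])*unit(h)
        elif s<k[3]:p,h=arc(S.X[1]-S.T[1]*unit(S.H[1]),S.H[1],1,s-k[2]);e=.00035
        else:h=S.H[2];p=S.X[1]+(S.T[1]+s-k[3])*unit(h)
        return p+(S.off+e)*np.array([-np.sin(h),np.cos(h)]),h
    def rows(S,tcp,head,ss):
        for s in ss:
            p,h=S(s);print("s=%.4f"%s,"lin",np.round(p-tcp,4),"rz %.3f"%(h-np.radians(head)),"abs",p,"h %.1f"%np.degrees(h))
    def s_of(S,tcp):
        g=np.arange(-.08,.25,.0005);return g[np.argmin([np.linalg.norm(S(x)[0]-tcp) for x in g])]
P=Path([(.5319,.0769),(.5905,.1149),(.6483,.16)],[61.7,13.7,89.3])
E
python3 - <<'E'
from path import *
t=np.array([.5324,.0797]);s=P.s_of(t);print(s,P(s),P.k)
P.rows(t,61.66,s+np.array([5,10,15,18,21,24,27,30])/1000)
E
```

```text
-0.016999999999999946 (array([0.5326, 0.0798]), np.float64(1.0768681484805014)) [0, np.float64(0.020943951023931956), np.float64(0.09470991012038643), np.float64(0.12769663298307926)]
s=-0.0120 lin [0.0025 0.0045] rz 0.001 abs [0.5349 0.0842] h 61.7
s=-0.0070 lin [0.0049 0.0089] rz 0.001 abs [0.5373 0.0886] h 61.7
s=-0.0020 lin [0.0073 0.0133] rz 0.001 abs [0.5397 0.093 ] h 61.7
s=0.0010 lin [0.009  0.0158] rz -0.039 abs [0.5414 0.0955] h 59.4
s=0.0040 lin [0.0107 0.0183] rz -0.159 abs [0.5431 0.098 ] h 52.5
s=0.0070 lin [0.0127 0.0206] rz -0.279 abs [0.5451 0.1003] h 45.7
s=0.0100 lin [0.015  0.0227] rz -0.399 abs [0.5474 0.1024] h 38.8
s=0.0130 lin [0.0175 0.0245] rz -0.519 abs [0.5499 0.1042] h 31.9
```

{"method": "send_rows", "body": {
  "increments": [
    {"gripper": 1, "linear": [0.0025, 0.0045, 0], "delta_rot": [0, 0, 0]},
    {"gripper": 1, "linear": [0.0049, 0.0089, 0], "delta_rot": [0, 0, 0]},
    {"gripper": 1, "linear": [0.0073, 0.0133, 0], "delta_rot": [0, 0, 0]},
    {"gripper": 1, "linear": [0.009, 0.0158, 0], "delta_rot": [0, 0, -0.04]},
    {"gripper": 1, "linear": [0.0107, 0.0183, 0], "delta_rot": [0, 0, -0.16]},
    {"gripper": 1, "linear": [0.0127, 0.0206, 0], "delta_rot": [0, 0, -0.28]}
  ]
}}

```text
clock: 8.5
position: [0.545, 0.1002, 0.1113]
ee_rot: [0.0, 0.923, 0.385, 0.0]
contact_force: [0.8, 0.1, -0.6]
width: 0.0461
gripper_force: 61.9
```

{"method": "send_rows", "body": {
  "increments": [
    {"gripper": 1, "linear": [0, 0, 0], "delta_rot": [0, 0, 0]}
  ]
}}

```text
clock: 8.6
position: [0.5453, 0.1002, 0.1113]
ee_rot: [0.0, 0.922, 0.388, 0.0]
contact_force: [-0.2, -0.1, -0.5]
width: 0.0461
gripper_force: 61.9
```

```bash
python3 - <<'E'
from path import *
P.rows(np.array([.5452,.1003]),45.7,np.array([10,13,16,19,22,26,31,36,41,46,51,56])/1000)
E
```

```text
s=0.0100 lin [0.0022 0.0021] rz -0.121 abs [0.5474 0.1024] h 38.8
s=0.0130 lin [0.0047 0.0039] rz -0.241 abs [0.5499 0.1042] h 31.9
s=0.0160 lin [0.0074 0.0053] rz -0.361 abs [0.5526 0.1056] h 25.0
s=0.0190 lin [0.0102 0.0064] rz -0.481 abs [0.5554 0.1067] h 18.2
s=0.0220 lin [0.013  0.0076] rz -0.559 abs [0.5582 0.1079] h 13.7
s=0.0260 lin [0.0169 0.0085] rz -0.559 abs [0.5621 0.1088] h 13.7
s=0.0310 lin [0.0218 0.0097] rz -0.559 abs [0.567 0.11 ] h 13.7
s=0.0360 lin [0.0267 0.0109] rz -0.559 abs [0.5719 0.1112] h 13.7
s=0.0410 lin [0.0315 0.0121] rz -0.559 abs [0.5767 0.1124] h 13.7
s=0.0460 lin [0.0364 0.0132] rz -0.559 abs [0.5816 0.1135] h 13.7
s=0.0510 lin [0.0412 0.0144] rz -0.559 abs [0.5864 0.1147] h 13.7
s=0.0560 lin [0.0461 0.0156] rz -0.559 abs [0.5913 0.1159] h 13.7
```

{"method": "send_rows", "body": {
  "increments": [
    {"gripper": 1, "linear": [0.0022, 0.0021, 0], "delta_rot": [0, 0, -0.12]},
    {"gripper": 1, "linear": [0.0047, 0.0039, 0], "delta_rot": [0, 0, -0.24]},
    {"gripper": 1, "linear": [0.0074, 0.0053, 0], "delta_rot": [0, 0, -0.36]},
    {"gripper": 1, "linear": [0.0102, 0.0064, 0], "delta_rot": [0, 0, -0.48]},
    {"gripper": 1, "linear": [0.013, 0.0076, 0], "delta_rot": [0, 0, -0.56]},
    {"gripper": 1, "linear": [0.0169, 0.0085, 0], "delta_rot": [0, 0, -0.56]},
    {"gripper": 1, "linear": [0.0195, 0.0091, 0], "delta_rot": [0, 0, -0.56]}
  ]
}}

```text
clock: 9.3
position: [0.5647, 0.1089, 0.1114]
ee_rot: [0.0, 0.993, 0.119, 0.0]
contact_force: [-0.5, -0.3, -1.6]
width: 0.0462
gripper_force: 62.0
```

```bash
python3 lat.py w8
```

```text
clk 9.3 pos [0.5647 0.1089 0.1114] heading 13.687147992202918 F [-0.4996 -0.294  -1.6174]
[[322.       0.      45.       0.1185   0.0012   0.6801   0.1358]
 [322.       9.      45.       0.1144   0.0012   0.6761   0.1348]
 [325.      18.      39.       0.1103   0.0024   0.6724   0.1327]
 [339.5     27.       4.       0.1064   0.0081   0.67     0.1262]
 [327.5     63.       2.       0.0911   0.0033   0.654    0.1273]
 [308.3333  72.       3.       0.0874  -0.0042   0.6487   0.1337]
 [310.3     81.      20.       0.0838  -0.0034   0.6453   0.1321]
 [320.9722  90.      36.       0.0801   0.0008   0.6427   0.1271]
 [320.1875  99.      32.       0.0765   0.0005   0.6391   0.1266]
 [324.2273 108.      22.       0.0729   0.002    0.636    0.1242]
 [323.     117.      15.       0.0693   0.0016   0.6324   0.1238]
 [318.6667 126.      15.       0.0657  -0.0001   0.6285   0.1246]
 [321.8667 135.      15.       0.0621   0.0011   0.6253   0.1225]
 [320.     144.      13.       0.0585   0.0004   0.6216   0.1224]
 [320.7857 153.      14.       0.0549   0.0007   0.6182   0.1213]
 [320.     162.      13.       0.0513   0.0004   0.6146   0.1207]
 [320.     171.      13.       0.0476   0.0004   0.611    0.1198]
 [320.5    180.      12.       0.0439   0.0006   0.6075   0.1188]
 [320.5    189.      12.       0.0401   0.0006   0.6038   0.1179]
 [320.5    198.      12.       0.0363   0.0006   0.6001   0.117 ]
 [320.5    207.      12.       0.0325   0.0006   0.5964   0.1161]
 [320.5    216.      12.       0.0286   0.0006   0.5926   0.1151]
 [320.5    225.      12.       0.0246   0.0006   0.5887   0.1142]
 [320.5    234.      12.       0.0205   0.0006   0.5847   0.1132]
 [320.5    243.      12.       0.0163   0.0006   0.5807   0.1122]]
```

{"method": "send_rows", "body": {
  "increments": [
    {"gripper": 1, "linear": [0.0049, 0.0012, 0], "delta_rot": [0, 0, 0]},
    {"gripper": 1, "linear": [0.0097, 0.0024, 0], "delta_rot": [0, 0, 0]},
    {"gripper": 1, "linear": [0.0146, 0.0036, 0], "delta_rot": [0, 0, 0]},
    {"gripper": 1, "linear": [0.0194, 0.0047, 0], "delta_rot": [0, 0, 0]},
    {"gripper": 1, "linear": [0.0243, 0.0059, 0], "delta_rot": [0, 0, 0]},
    {"gripper": 1, "linear": [0.0291, 0.0071, 0], "delta_rot": [0, 0, 0]},
    {"gripper": 1, "linear": [0.034, 0.0083, 0], "delta_rot": [0, 0, 0]},
    {"gripper": 1, "linear": [0.0369, 0.009, 0], "delta_rot": [0, 0, 0]}
  ]
}}

```text
clock: 10.15
position: [0.6019, 0.118, 0.1113]
ee_rot: [0.0, 0.993, 0.118, 0.0]
contact_force: [0.3, 0.8, -1.5]
width: 0.0463
gripper_force: 62.0
```

```bash
python3 - <<'E'
from h import *
import pickle
np.set_printoptions(precision=4,suppress=True)
s=get_state();im=optics.get_image("wrist");pickle.dump((s,im),open("w9.pkl","wb"));p=im["pixels"].astype(int)
q=s["ee_rot"];Rt=R.from_quat([q[1],q[2],q[3],q[0]]).as_matrix()
print(s["clock"],s["position"],np.degrees(np.arctan2(Rt[1,0],Rt[0,0])),s["contact_force"])
# predicted leg-3 points, cross profile
for y in np.arange(.14,.23,.006):
    c=proj(im,[.648,y,.13],s)[0]
    X=np.arange(.630,.668,.0004);uv=proj(im,np.c_[X,0*X+y,0*X+.13],s).astype(np.float32)
    inb=(uv.min()>=0)
    g=cv2.remap(im["pixels"].min(2),uv[:,0].reshape(1,-1),uv[:,1].reshape(1,-1),cv2.INTER_LINEAR).ravel().astype(int)
    t=(np.percentile(g,95)+np.median(g))/2;b=X[g>t]
    print("%.3f"%y,c.astype(int),"max",g.max(),"med",np.median(g),"x %.4f..%.4f mean %.4f"%(b.min(),b.max(),b.mean()) if len(b) else "")
cv2.imwrite("pics/w9.png",im["pixels"])
E
```

```text
10.15 [0.6019 0.118  0.1113] 13.516127322978873 [ 0.288   0.7794 -1.4527]
0.140 [292 165] max 224 med 132.0 x 0.6444..0.6484 mean 0.6464
0.146 [278 161] max 227 med 131.0 x 0.6460..0.6500 mean 0.6480
0.152 [264 158] max 229 med 130.0 x 0.6464..0.6500 mean 0.6482
0.158 [249 155] max 246 med 117.0 x 0.6464..0.6500 mean 0.6482
0.164 [236 152] max 249 med 101.0 x 0.6464..0.6504 mean 0.6484
0.170 [222 149] max 245 med 97.0 x 0.6464..0.6504 mean 0.6484
0.176 [209 146] max 240 med 97.0 x 0.6300..0.6508 mean 0.6459
0.182 [196 144] max 232 med 97.5 x 0.6300..0.6508 mean 0.6459
0.188 [183 141] max 241 med 98.0 x 0.6304..0.6508 mean 0.6460
0.194 [171 139] max 194 med 96.5 x 0.6300..0.6508 mean 0.6417
0.200 [160 136] max 198 med 94.0 x 0.6300..0.6408 mean 0.6353
0.206 [149 134] max 160 med 113.0 x 0.6300..0.6680 mean 0.6544
0.212 [138 132] max 181 med 164.0 x 0.6384..0.6680 mean 0.6580
0.218 [128 130] max 186 med 153.5 x 0.6300..0.6680 mean 0.6551
0.224 [118 128] max 229 med 178.5 x 0.6404..0.6552 mean 0.6478
```

```bash
python3 - <<'E'
from h import *
from path import *
import pickle
s,im=pickle.load(open("w9.pkl","rb"))
for y in np.arange(.182,.23,.002):
    u=proj(im,[.6486,y,.133],s)[0];print("%.3f"%y,u.astype(int),im["pixels"][int(u[1]),int(u[0])])
s0,d=pickle.load(open("d0.pkl","rb"))
for z in np.arange(.10,.24,.01):
    u=proj(d["scene"],np.array([.6488,.217,z]))[0];print("z%.2f"%z,u.astype(int),d["scene"]["pixels"][int(u[1]),int(u[0])-6:int(u[0])+9:3].tolist())
P=Path([(.5319,.0769),(.5905,.1149),(.6483,.16)],[61.7,13.7,89.2])
t=np.array([.6019,.118]);s=P.s_of(t);print(s,P(s),P.k)
P.rows(t,13.6,np.array([72,78,84,90,94,97,100,103])/1000)
p,h=P(.103);P.rows(p,np.degrees(h),np.array([106,109,112,115,118,121,124,127,130,134,139])/1000)
cr=d["scene"]["pixels"][130:220,330:410];cv2.imwrite("pics/post.png",cv2.resize(cr,None,fx=6,fy=6,interpolation=cv2.INTER_CUBIC))
E
```

```text
0.182 [193 143] [231 226 227]
0.184 [189 142] [235 232 231]
0.186 [185 141] [237 233 232]
0.188 [181 140] [243 239 239]
0.190 [177 139] [243 239 239]
0.192 [173 139] [196 191 190]
0.194 [169 138] [198 190 192]
0.196 [165 137] [200 192 192]
0.198 [161 136] [ 39  90 119]
0.200 [157 135] [ 54 150 203]
0.202 [153 135] [ 67 155 210]
0.204 [149 134] [109 102 102]
0.206 [145 133] [ 89 165 216]
0.208 [142 133] [165 164 170]
0.210 [138 132] [165 159 158]
0.212 [135 131] [115 109 113]
0.214 [131 131] [116 111 114]
0.216 [128 130] [150 140 145]
0.218 [124 129] [229 221 227]
0.220 [121 129] [226 219 225]
0.222 [118 128] [227 220 226]
0.224 [114 127] [232 224 230]
0.226 [111 127] [233 226 232]
0.228 [108 126] [233 225 232]
0.230 [105 126] [238 229 235]
z0.10 [379 162] [[135, 140, 139], [152, 156, 156], [112, 117, 119], [126, 131, 130], [138, 144, 143]]
z0.11 [379 160] [[137, 143, 141], [135, 142, 143], [101, 119, 131], [120, 125, 128], [138, 144, 143]]
z0.12 [380 157] [[135, 142, 141], [105, 124, 135], [93, 120, 139], [124, 128, 131], [140, 146, 144]]
z0.13 [380 155] [[137, 143, 141], [132, 138, 
[... 1792 characters left out ...]
0.0023 0.0017] rz 0.120 abs [0.6383 0.1302] h 39.6
s=0.1090 lin [0.0044 0.0036] rz 0.240 abs [0.6404 0.1322] h 46.5
s=0.1120 lin [0.0062 0.0058] rz 0.360 abs [0.6423 0.1344] h 53.4
s=0.1150 lin [0.0078 0.0082] rz 0.480 abs [0.6438 0.1368] h 60.2
s=0.1180 lin [0.0091 0.0108] rz 0.600 abs [0.6451 0.1393] h 67.1
s=0.1210 lin [0.01   0.0135] rz 0.720 abs [0.6461 0.142 ] h 74.0
s=0.1240 lin [0.0106 0.0163] rz 0.840 abs [0.6467 0.1448] h 80.9
s=0.1270 lin [0.0109 0.0191] rz 0.960 abs [0.647  0.1477] h 87.8
s=0.1300 lin [0.0113 0.0221] rz 0.985 abs [0.6474 0.1506] h 89.2
s=0.1340 lin [0.0114 0.0261] rz 0.985 abs [0.6474 0.1546] h 89.2
s=0.1390 lin [0.0115 0.0311] rz 0.985 abs [0.6475 0.1596] h 89.2
```

View pics/post.png

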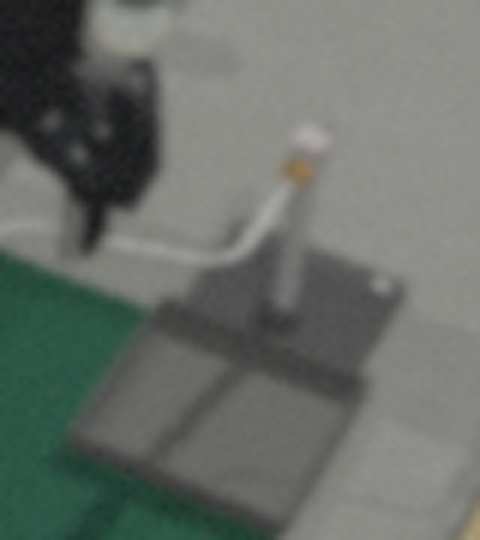

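The collar's near face is at about y = 0.197 on leg 3 and the post top is at about z = 0.15, so the gripper body clears it. Now into bend 2.

{"method": "send_rows", "body": {
  "increments": [
    {"gripper": 1, "linear": [0.0049, 0.0014, 0], "delta_rot": [0, 0, 0.002]},
    {"gripper": 1, "linear": [0.0108, 0.0029, 0], "delta_rot": [0, 0, 0.002]},
    {"gripper": 1, "linear": [0.0166, 0.0043, 0], "delta_rot": [0, 0, 0.002]},
    {"gripper": 1, "linear": [0.0224, 0.0058, 0], "delta_rot": [0, 0, 0.002]},
    {"gripper": 1, "linear": [0.0263, 0.0067, 0], "delta_rot": [0, 0, 0.002]},
    {"gripper": 1, "linear": [0.029, 0.0078, 0], "delta_rot": [0, 0, 0.094]},
    {"gripper": 1, "linear": [0.0316, 0.009, 0], "delta_rot": [0, 0, 0.214]},
    {"gripper": 1, "linear": [0.0341, 0.0105, 0], "delta_rot": [0, 0, 0.334]}
  ]
}}

```text
clock: 11.0
position: [0.6356, 0.1284, 0.1112]
ee_rot: [0.0, 0.959, 0.283, -0.0]
contact_force: [0.6, -0.7, -0.8]
width: 0.0463
gripper_force: 61.9
```

{"method": "send_rows", "body": {
  "increments": [
    {"gripper": 1, "linear": [0, 0, 0], "delta_rot": [0, 0, 0]}
  ]
}}

```text
clock: 11.1
position: [0.6358, 0.1286, 0.1113]
ee_rot: [0.0, 0.96, 0.281, 0.0]
contact_force: [1.0, 0.6, -0.8]
width: 0.0465
gripper_force: 61.9
```

{"method": "send_rows", "body": {
  "increments": [
    {"gripper": 1, "linear": [0.0023, 0.0017, 0], "delta_rot": [0, 0, 0.12]},
    {"gripper": 1, "linear": [0.0044, 0.0036, 0], "delta_rot": [0, 0, 0.24]},
    {"gripper": 1, "linear": [0.0062, 0.0058, 0], "delta_rot": [0, 0, 0.36]},
    {"gripper": 1, "linear": [0.0078, 0.0082, 0], "delta_rot": [0, 0, 0.48]},
    {"gripper": 1, "linear": [0.0078, 0.0082, 0], "delta_rot": [0, 0, 0.48]}
  ]
}}

```text
clock: 11.6
position: [0.6432, 0.1368, 0.1113]
ee_rot: [-0.0, 0.866, 0.5, 0.0]
contact_force: [0.6, -1.7, -1.0]
width: 0.0462
gripper_force: 61.9
```

{"method": "send_rows", "body": {
  "increments": [
    {"gripper": 1, "linear": [0.0013, 0.0026, 0], "delta_rot": [0, 0, 0.12]},
    {"gripper": 1, "linear": [0.0022, 0.0053, 0], "delta_rot": [0, 0, 0.24]},
    {"gripper": 1, "linear": [0.0029, 0.0081, 0], "delta_rot": [0, 0, 0.36]},
    {"gripper": 1, "linear": [0.0032, 0.0109, 0], "delta_rot": [0, 0, 0.48]},
    {"gripper": 1, "linear": [0.0035, 0.0139, 0], "delta_rot": [0, 0, 0.505]},
    {"gripper": 1, "linear": [0.0036, 0.0169, 0], "delta_rot": [0, 0, 0.505]},
    {"gripper": 1, "linear": [0.0036, 0.0169, 0], "delta_rot": [0, 0, 0.505]}
  ]
}}

```text
clock: 12.3
position: [0.6466, 0.1539, 0.1113]
ee_rot: [-0.0, 0.714, 0.701, 0.0]
contact_force: [0.4, 0.8, -1.5]
width: 0.046
gripper_force: 61.9
```

```bash
python3 lat.py w10|head -40; python3 - <<'E'
from h import *
import pickle
s,im=pickle.load(open("w10.pkl","rb"))
# collar in tool frame along centre
for y in np.arange(.184,.212,.0015):
    u=proj(im,[.6486,y,.137],s)[0];print("%.4f"%y,u.astype(int),im["pixels"][int(u[1]),int(u[0])] if 0<=u[1]<400 else "")
E
```

```text
clk 12.3 pos [0.6466 0.1539 0.1113] heading 88.93446535725334 F [ 0.3624  0.8422 -1.4584]
[[322.       0.      45.       0.1173   0.0016   0.6504   0.2711]
 [322.       9.      45.       0.1131   0.0016   0.6503   0.267 ]
 [322.      18.      45.       0.1091   0.0016   0.6502   0.2629]
 [322.      27.      45.       0.1051   0.0015   0.6502   0.259 ]
 [322.      36.      44.       0.1012   0.0015   0.6501   0.2551]
 [321.9773  45.      44.       0.0974   0.0015   0.65     0.2512]
 [320.5    108.      42.       0.0717   0.001    0.6489   0.2256]
 [320.5    117.      42.       0.0681   0.0009   0.6489   0.222 ]
 [320.5    126.      42.       0.0645   0.0009   0.6488   0.2184]
 [320.5    135.      42.       0.061    0.0009   0.6487   0.2148]
 [319.5    144.       6.       0.0574   0.0006   0.6483   0.2112]
 [319.5    153.      10.       0.0537   0.0005   0.6482   0.2076]
 [319.     180.       7.       0.0427   0.0003   0.6478   0.1966]
 [320.     189.       9.       0.039    0.0007   0.6481   0.1928]
 [321.     198.      11.       0.0352   0.0011   0.6485   0.189 ]
 [321.     207.     
[... 196 characters left out ...]
   11.       0.0193   0.0012   0.6482   0.1731]
 [323.     243.      21.       0.0151   0.002    0.6489   0.1689]]
0.1840 [321 214] [226 222 223]
0.1855 [321 211] [228 223 224]
0.1870 [321 207] [241 237 237]
0.1885 [321 203] [243 241 241]
0.1900 [321 200] [227 223 223]
0.1915 [321 196] [243 239 239]
0.1930 [321 192] [205 198 199]
0.1945 [321 188] [176 172 171]
0.1960 [321 184] [174 167 169]
0.1975 [321 181] [169 163 163]
0.1990 [320 177] [ 56 173 230]
0.2005 [320 173] [ 99  95 100]
0.2020 [320 169] [98 94 95]
0.2035 [320 165] [ 65 174 231]
0.2050 [320 161] [ 61 187 238]
0.2065 [320 157] [149 152 157]
0.2080 [320 153] [176 170 170]
0.2095 [320 149] [177 171 170]
0.2110 [320 146] [176 167 168]
```

Round both bends with no force. The collar's near face is at y ≈ 0.198, so home is a wheel centre near 0.192. I'll advance to 0.187, then feel.

{"method": "send_rows", "body": {
  "increments": [
    {"gripper": 1, "linear": [0.0004, 0.005, 0], "delta_rot": [0, 0, 0.004]},
    {"gripper": 1, "linear": [0.0006, 0.011, 0], "delta_rot": [0, 0, 0.004]},
    {"gripper": 1, "linear": [0.0007, 0.017, 0], "delta_rot": [0, 0, 0.004]},
    {"gripper": 1, "linear": [0.0008, 0.023, 0], "delta_rot": [0, 0, 0.004]},
    {"gripper": 1, "linear": [0.0009, 0.028, 0], "delta_rot": [0, 0, 0.004]},
    {"gripper": 1, "linear": [0.0009, 0.031, 0], "delta_rot": [0, 0, 0.004]},
    {"gripper": 1, "linear": [0.0009, 0.033, 0], "delta_rot": [0, 0, 0.004]},
    {"gripper": 1, "linear": [0.0009, 0.033, 0], "delta_rot": [0, 0, 0.004]}
  ]
}}

```text
clock: 13.15
position: [0.6476, 0.1868, 0.1113]
ee_rot: [0.0, 0.711, 0.703, -0.0]
contact_force: [-0.3, -0.6, -0.3]
width: 0.046
gripper_force: 61.9
```

{"method": "send_rows", "body": {
  "increments": [
    {"gripper": 1, "linear": [0, 0.001, 0], "delta_rot": [0, 0, 0]},
    {"gripper": 1, "linear": [0, 0.002, 0], "delta_rot": [0, 0, 0]},
    {"gripper": 1, "linear": [0, 0.0025, 0], "delta_rot": [0, 0, 0]},
    {"gripper": 1, "linear": [0, 0.0025, 0], "delta_rot": [0, 0, 0]}
  ]
}}

```text
clock: 13.55
position: [0.6476, 0.1889, 0.1113]
ee_rot: [0.0, 0.711, 0.703, 0.0]
contact_force: [0.5, 0.6, -0.6]
width: 0.0459
gripper_force: 61.9
```

{"method": "send_rows", "body": {
  "increments": [
    {"gripper": 1, "linear": [0, 0.0005, 0], "delta_rot": [0, 0, 0]},
    {"gripper": 1, "linear": [0, 0.001, 0], "delta_rot": [0, 0, 0]},
    {"gripper": 1, "linear": [0, 0.001, 0], "delta_rot": [0, 0, 0]}
  ]
}}

```text
clock: 13.85
position: [0.6476, 0.19, 0.1113]
ee_rot: [0.0, 0.711, 0.703, 0.0]
contact_force: [0.6, 0.6, -0.5]
width: 0.0464
gripper_force: 61.9
```

{"method": "send_rows", "body": {
  "increments": [
    {"gripper": 1, "linear": [0, 0.0005, 0], "delta_rot": [0, 0, 0]},
    {"gripper": 1, "linear": [0, 0.001, 0], "delta_rot": [0, 0, 0]},
    {"gripper": 1, "linear": [0, 0.001, 0], "delta_rot": [0, 0, 0]}
  ]
}}

```text
clock: 14.15
position: [0.6476, 0.1909, 0.1113]
ee_rot: [0.0, 0.711, 0.703, -0.0]
contact_force: [0.7, 0.6, -0.9]
width: 0.0466
gripper_force: 62.0
```

{"method": "send_rows", "body": {
  "increments": [
    {"gripper": 1, "linear": [0, 0.0004, 0], "delta_rot": [0, 0, 0]},
    {"gripper": 1, "linear": [0, 0.0008, 0], "delta_rot": [0, 0, 0]},
    {"gripper": 1, "linear": [0, 0.0008, 0], "delta_rot": [0, 0, 0]}
  ]
}}

```text
clock: 14.45
position: [0.6477, 0.191, 0.1113]
ee_rot: [0.001, 0.711, 0.703, -0.001]
contact_force: [0.6, -3.9, 0.1]
width: 0.0466
gripper_force: 62.0
```

The stop is touched (Fy −3.9 N at y = 0.191). I'll back off slightly and lower until the wire takes the wheel.

{"method": "send_rows", "body": {
  "increments": [
    {"gripper": 1, "linear": [0, -0.0008, 0], "delta_rot": [0, 0, 0]},
    {"gripper": 1, "linear": [0, -0.0008, -0.0007], "delta_rot": [0, 0, 0]},
    {"gripper": 1, "linear": [0, -0.0008, -0.0014], "delta_rot": [0, 0, 0]},
    {"gripper": 1, "linear": [0, -0.0008, -0.0014], "delta_rot": [0, 0, 0]}
  ],
  "newtons": 20
}}

```text
clock: 14.85
position: [0.6478, 0.191, 0.11]
ee_rot: [0.0, 0.711, 0.703, 0.0]
contact_force: [1.0, -3.5, 1.2]
width: 0.0466
gripper_force: 62.0
```

{"method": "send_rows", "body": {
  "increments": [
    {"gripper": 1, "linear": [0, -0.0005, 0], "delta_rot": [0, 0, 0]},
    {"gripper": 1, "linear": [0, -0.0005, 0], "delta_rot": [0, 0, 0]}
  ]
}}

```text
clock: 15.05
position: [0.6477, 0.1909, 0.1099]
ee_rot: [-0.0, 0.711, 0.703, 0.0]
contact_force: [-0.3, -0.3, -0.2]
width: 0.0464
gripper_force: 62.0
```

{"method": "send_rows", "body": {
  "increments": [
    {"gripper": -0.05, "linear": [0, 0, -0.0003], "delta_rot": [0, 0, 0]},
    {"gripper": -0.15, "linear": [0, 0, -0.0003], "delta_rot": [0, 0, 0]},
    {"gripper": -0.25, "linear": [0, 0, -0.0003], "delta_rot": [0, 0, 0]},
    {"gripper": -0.4, "linear": [0, 0, -0.0003], "delta_rot": [0, 0, 0]},
    {"gripper": -0.6, "linear": [0, 0, -0.0003], "delta_rot": [0, 0, 0]},
    {"gripper": -0.6, "linear": [0, 0, -0.0003], "delta_rot": [0, 0, 0]}
  ]
}}

```text
clock: 15.65
position: [0.6477, 0.1905, 0.1097]
ee_rot: [0.0, 0.711, 0.703, 0.0]
contact_force: [-0.3, -0.9, -0.2]
width: 0.0681
gripper_force: 0.0
```

```bash
python3 - <<'E'
from h import *
import pickle
np.set_printoptions(precision=4,suppress=True)
def red(im):
    p=im["pixels"].astype(int)[225:330,265:375];m=((p[...,2]>90)&(p[...,1]<60)).astype(np.uint8)
    n,l,st,c=cv2.connectedComponentsWithStats(m);i=1+np.argmax(st[1:,4]);return st[i]+[265,225,0,0,0]
s,im=pickle.load(open("w10.pkl","rb"));print("held",red(im))
s=get_state();im=optics.get_image("wrist");pickle.dump((s,im),open("w11.pkl","wb"));print("now",red(im),s["position"],s["contact_force"],s["width"])
E
```

```text
held [ 278  248   86   37 2218]
now [ 278  248   86   35 1827] [0.6477 0.1905 0.1097] [-0.3394 -0.9039 -0.1743] 0.0680589178388348
```

Released, and the wheel stayed put in the view. I'll withdraw straight up.

{"method": "send_rows", "body": {
  "increments": [
    {"gripper": -0.6, "linear": [0, 0, 0.01], "delta_rot": [0, 0, 0]},
    {"gripper": -0.6, "linear": [0, 0, 0.03], "delta_rot": [0, 0, 0]},
    {"gripper": -0.6, "linear": [0, 0, 0.06], "delta_rot": [0, 0, 0]},
    {"gripper": -0.6, "linear": [0, 0, 0.09], "delta_rot": [0, 0, 0]},
    {"gripper": -0.6, "linear": [0, 0, 0.12], "delta_rot": [0, 0, 0]},
    {"gripper": -0.6, "linear": [0, -0.03, 0.12], "delta_rot": [0, 0, 0]},
    {"gripper": -0.6, "linear": [0, -0.03, 0.12], "delta_rot": [0, 0, 0]},
    {"gripper": -0.6, "linear": [0, -0.03, 0.12], "delta_rot": [0, 0, 0]}
  ]
}}

```text
clock: 16.5
position: [0.6476, 0.1602, 0.2303]
ee_rot: [0.0, 0.712, 0.702, 0.0]
contact_force: [-0.2, 0.2, 0.0]
width: 0.0682
gripper_force: 0.0
```

```bash
python3 - <<'E'
from h import *
import pickle
np.set_printoptions(precision=4,suppress=True)
s=get_state();im=optics.get_image("wrist");print(s["clock"],s["position"],s["contact_force"])
P=im["pixels"]
# profile along the wire axis at the tyre-top height and collar height
for z in(.137,.152):
    print(z);
    for y in np.arange(.170,.212,.002):
        u=proj(im,[.6484,y,z],s)[0];print("%.3f"%y,u.astype(int),P[int(u[1]),int(u[0])])
# lateral extent of the tyre top
X=np.arange(.615,.685,.002);uv=proj(im,np.c_[X,0*X+.1905,0*X+.130],s);print([(round(x,3),P[int(v),int(u)].tolist()) for x,(u,v) in zip(X,uv)])
E
```

```text
16.5 [0.6476 0.1602 0.2303] [-0.2172  0.2273  0.0421]
0.137
0.170 [320 193] [196 193 191]
0.172 [319 190] [210 205 203]
0.174 [319 188] [213 207 205]
0.176 [319 185] [207 201 201]
0.178 [319 183] [202 196 197]
0.180 [319 180] [226 221 223]
0.182 [319 178] [224 217 218]
0.184 [319 175] [212 205 206]
0.186 [319 173] [231 227 227]
0.188 [319 170] [234 229 230]
0.190 [319 168] [233 228 227]
0.192 [319 165] [239 234 234]
0.194 [319 162] [214 205 210]
0.196 [319 160] [ 53  53 129]
0.198 [319 157] [ 49 148 206]
0.200 [319 155] [ 75 159 210]
0.202 [319 152] [103 102 111]
0.204 [319 149] [ 61 193 243]
0.206 [319 147] [127 155 177]
0.208 [319 144] [223 217 219]
0.210 [319 142] [221 214 214]
0.152
0.170 [320 198] [196 191 190]
0.172 [319 195] [199 193 191]
0.174 [319 192] [205 197 197]
0.176 [319 190] [210 205 203]
0.178 [319 187] [207 202 200]
0.180 [319 184] [204 197 196]
0.182 [319 182] [205 200 200]
0.184 [319 179] [225 218 221]
0.186 [319 176] [195 187 188]
0.188 [319 174] [228 224 224]
0.190 [319 171] [234 227 229]
0.192 [319 168] [233 228 227]
0.194 [319 165] [239 234 234]
0.196 [319 163
[... 894 characters left out ...]
237, 232, 232]), (np.float64(0.651), [235, 230, 231]), (np.float64(0.653), [238, 231, 231]), (np.float64(0.655), [234, 230, 230]), (np.float64(0.657), [233, 228, 228]), (np.float64(0.659), [228, 223, 223]), (np.float64(0.661), [225, 218, 218]), (np.float64(0.663), [220, 213, 213]), (np.float64(0.665), [211, 204, 204]), (np.float64(0.667), [195, 188, 190]), (np.float64(0.669), [189, 181, 181]), (np.float64(0.671), [164, 158, 160]), (np.float64(0.673), [139, 134, 132]), (np.float64(0.675), [131, 124, 123]), (np.float64(0.677), [128, 124, 122]), (np.float64(0.679), [130, 127, 123]), (np.float64(0.681), [131, 125, 124]), (np.float64(0.683), [124, 120, 118]), (np.float64(0.685), [107, 104, 105])]
```

The tyre hangs centred on leg 3, with only the red hub showing between it and the brass collar. I'll hand it in.

```bash
python3 -c "
from rig import sign_off;print(sign_off())"
```

```text
the job is handed in; nothing more can be done
None
```

The driving wheel is off the rack, threaded round both bends and hanging against the stop collar. The highest force I read on the wire or stop was about 4 N, and the job was handed in at about 16.5 s with no verdict returned.

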